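# Set the fume-extraction fan to its fifth speed and start it

## Robot

A 6-joint arm with a two-finger parallel gripper is mounted at the origin on the work surface. World frame = base frame: x ahead of the robot, y to its left, z up, the work surface at z = 0. Lengths are in mm, angles in degrees, forces in N, time in s.
With the tool pointing down it reaches from about 275 to 825 mm from the base axis. Payload 4.9 kg.
Tool frame: the origin (TCP) lies on the centre line of the jaws, within the pads' length; the fingertips stand 19 mm ahead of it and the grasp point (between the pads) is the TCP (ctrl.nose_length is the distance from the TCP to the fingertips, in mm); z points along the fingers, y is the line along which they close (so a half turn about z gives the same grasp; the last joint's range is limited). The gripper opens to 85 mm and grips with 20 to 120 N. Pads are 22 mm wide; open, the fingers measure 114 mm over their backs; the gripper's body (76 mm by 85 mm) begins 54 mm behind the grasp point. The pads swing forward as they close: fully open they stand 13 mm farther back than shut.
Start: joints at [-72.204, 18.69, -11.035, 60.275, 0, 82.311], TCP at [236.666, -496.495, 212.881] pointing down, gripper open.
Joint ranges: [-152.03, 152.03], [-55.5, 102.48], [-74.3, 77.21], [-110.64, 120.58], [-84.22, 78.4], [-180, 180]. Speed limits (degrees/s): [147.25, 147.25, 180, 180, 180, 180].

## Interface

Orientations are given as a 3x3 rotation matrix whose columns are the frame's x, y, z axes.
In Python, from rig import ctrl gives the robot as it stands. The module is installed in compiled form; this text tells all that it offers.
- The arm moves only by the tool send_rows, never from a script. Its argument "series" is a list of rows, each a list of 3 entries, a list of its own where there are three numbers: the shift along the tool's x, y, z in units of 40 mm (1.0 is 40 mm), then the turn about the tool's z in rad, then the closure in counts, from 0 (fully open) to 255 (shut). A call has 1 to 10 rows; each row shifts and turns the commanded pose from where the row before left it, along the tool's axes as they then stand; what a row does not reach is not made up. A row lasts 1/8 s, in which the tool goes at most 62.5 mm and 10.7 degrees, less where a joint would pass 70% of its speed; a pose out of reach is approached as far as the arm can. A call is refused whole if a number of a shift passes 1 or a number of a turn 0.188, either way. A call with a gripper value outside its range is refused whole. The fingers move at their own pace and stop on an object; "force" is the grip in N (left out, the last holds). Time passes only in rows, so rows that do not move let the fingers close. It gives the time, the measured TCP pose, the force, the opening and the grip force at its end, in the units of the state.
- ctrl.get_obs(): the state, without advancing time (a new reading comes with each control period).
- ctrl.snapshot(name): name is "scene" or "top" or "wrist"; returns a dict with "frame" (384x512x3 uint8, blue, green, red), "fx", "fy", "cx", "cy" (pixels), "k1" (the pictures are not rectified: a ray, as slopes to the right and down, at radius r is drawn at 1 + k1 r^2 times it, then the intrinsics apply), "eye" and "rotation" of the camera in the world; the wrist camera has in their place "T_tool_cam" (4x4, takes a point from camera to tool coordinates, whose origin is the TCP and whose axes are the flange's). Camera axes: x right, y down, z forward; pixel columns grow to the right and rows downward; lengths in mm; the calibration is good to about 2 mm. A picture is of the moment at which its call begins: read the wrist's pose just before it. There is no depth.
- ctrl.close_job(): hands the job in; it is judged then, once.
The state is a dict: "time_s": time; "joint_positions": joint angles; "joint_vel": joint speeds; "joint_torque": joint torques, N m; "ee_pos": TCP position; "tool_rot": TCP orientation; "force": force on the tool from outside, world axes, zero at the start; "moment": the same for the moment, N m; "finger_gap": finger opening in mm; "grip_force": force on a finger pad.
Only numpy, scipy, OpenCV 4.12 (cv2) and the standard library are available. Lean on these libraries where they do the work, as an engineer would, in place of code of your own. Each camera call takes 0.05 s, during which the arm holds its last target. There are 200 camera calls.

## Task

Before the seat foam is glued, get the fume extraction going: with a fingertip, push the pointer of the speed dial on the control desk round, click by click, until it rests at the fifth mark, counting the shortest mark as the first, and only then press the round start button down and let it come up again. Go gently, do not press the square stop button, and leave the mug, the tin, the roll of tape and the bobbin where they stand.

Things in the scene. Friction and masses are not known exactly. Their poses are not given: they have to be found in the camera images.
- desk: The control desk, fixed to the bench: a flat grey box, 240 (x) x 320 (y) x 85 mm high, with a plain aluminium top. Origin at the centre of its underside; z up; it may stand turned about z by up to 0.35 rad. In its frame: the dial's axis is at x = -5, y = 65 mm, the start button at x = 45, y = -95 mm, the stop button at x = -50, y = -95 mm. Its -x side is its front.
- dial (a joint): Turn of the speed dial in rad, growing clockwise seen from above; at value q the pointer points at the angle 2.094 - q in the desk's frame. A sprung detent holds it at each of seven marks, 0.698 rad apart: 0 at the first, 2.793 at the fifth, 4.189 at the seventh, with stops just beyond the ends. It starts short of the fifth. 2 to 5 N on the pointer pass a ridge halfway; then it springs on to the next mark.
- mark1 (a point): Inner end of the first, shortest mark, on the desk's top (86 mm above the bench), 50 mm off the dial's axis. The seven marks are flat black bars that run outward from there, 40 degrees apart clockwise, each 3 mm longer than the last (6 mm the first, 18 mm the fifth, 24 mm the seventh).
- mark5 (a point): Inner end of the fifth mark, on the desk's top, 50 mm off the dial's axis: where the pointer must point.
- dial_center (a point): A point on the dial's axis in the top face of its disc (100 mm above the bench). The disc is black, 90 mm across and 14 mm thick. On it stands the pointer: one straight radial bar, from 5.5 to 43.5 mm off the axis, 12 mm wide and 17.5 mm high above the disc, with a white line along its top. The point's x axis runs along the bar outward, z is up.
- dial_pointer (a point): The outer end of the pointer bar, in the middle of its top edge (117.5 mm above the bench).
- start (a joint): How far the round start button is pressed, m: 0 up, 0.006 fully down (needs about 5 N); it springs back. It counts as pressed beyond 0.004.
- start_top (a point): Centre of the top of the start button: a round grey cap 32 mm across in a dark round housing, on the desk's top, the farther of the two buttons from the desk's front.
- stop (a joint): How far the square stop button is pressed, m: 0 up, 0.006 fully down; springs back. To be left alone.
- stop_top (a point): Centre of the top of the stop button: a square grey cap, 30 x 30 mm, in a square dark housing, nearer the desk's front, 95 mm from the start button.
- mug: White mug, 82 mm across and 90 mm high, standing on the bench on the button side of the desk. Origin at the centre of its underside.
- tin: Steel glue tin with a paper label, 80 mm across and 110 mm high, standing on the bench on the dial side of the desk. Origin at the centre of its underside.
- tape: Roll of tape lying flat on the bench behind the desk (farther from the robot), 90 mm across, 25 mm high. Origin at the centre of its underside.
- bobbin: Small aluminium bobbin, 28 mm across and 25 mm high, standing on the desk's top near its far edge. Origin at the centre of its underside.
There are look-alikes about, which are no part of the job. Of the things shaped like the tape, the cardboard one is meant.

How it is judged (in metres and radians):
On the way, in this order (a step that is already met when the one before it is completed fails the run):
1. the dial rests in the detent of the fifth mark (value of joint dial between 2.643 and 2.943 rad and velocity of joint dial between -0.3 and 0.3 rad/s), for 0.3 s.
2. the start button is pressed down (value of joint dial between 2.643 and 2.943 rad and value of joint start above 0.004 m), for 0.05 s.
At the end, for the whole second after the job is handed in: The dial rests at the fifth mark (within 0.15 rad), the start button has been pressed and is up again (within 1.5 mm), the stop button is up, and the mug, tin, tape and bobbin stand upright within 20 mm of where they were (value of joint dial between 2.643 and 2.943 rad and value of joint each of start, stop below 0.0015 m and distance of each of mug, tin, tape, bobbin from where it was at the start of the episode below 0.02 m and angle between each of mug, tin, tape, bobbin's own z axis and vertical below 0.2 rad); the robot touches nothing.
It fails at once if the start button is pressed while the dial is not at the fifth mark (value of joint start above 0.003 m and not (value of joint dial between 2.593 and 2.993 rad)).
It fails at once if the stop button is pressed (value of joint stop above 0.003 m).
It fails at once if the dial is gripped or forced (more than 35 N) (contact force between the fingers and dial above 35 N).
It fails at once if the start button is rammed (more than 40 N) (contact force between the fingers and start above 40 N).
It fails at once if a bystander is moved, lifted or carried (20 mm) (distance of any of mug, tin, tape, bobbin from where it was at the start of the episode above 0.02 m).
It also fails if it takes over 72 s, if anything falls off the work surface, if the arm or the gripper's body presses on something with over 40 N, if the wrist force passes 120 N, or if a joint passes its speed limit or range.

## Working session

There is one attempt and no reset: what is moved stays moved. The work goes in short steps, Python scripts to look and compute and a tool call to move; the robot and the scene stay as the last step left them, time stands still between calls to the robot, and variables do not carry over. Pictures are saved under pics/ and viewed, at most 10 in all, crops included, and the job is handed in when it is done.

Besides the shell and the picture viewer there is one more tool, called after "Request:" as name(argument=value, ...) on one line, values as JSON. send_rows: Moves the arm, as the interface text tells. Its arguments: {"type":"object","properties":{"series":{"type":"array","items":{"type":"array"}},"force":{"type":"number"}},"required":["series"]}

```bash
mkdir -p pics; python3 - <<'E'
from rig import ctrl
import cv2,numpy as np
o=ctrl.get_obs();print(o['time_s'],o['ee_pos'],o['tool_rot'],o['finger_gap'],ctrl.nose_length)
for n in("top","scene"):
    s=ctrl.snapshot(n);cv2.imwrite(f"pics/{n}0.png",s["frame"]);print({k:v for k,v in s.items() if k!="frame"})
E
```

```text
0.0 [ 236.45012566 -495.86659729  212.096606  ] [[ 9.02698284e-01  4.30273760e-01 -5.47593420e-04]
 [ 4.30274038e-01 -9.02696683e-01  1.71770112e-03]
 [ 2.44770954e-04 -1.78618109e-03 -9.99998375e-01]] 85.63032336663164 19.0
{'fx': 480.1938244005112, 'fy': 480.1938244005112, 'cx': 256.2662109728776, 'cy': 194.79890300465064, 'k1': -0.1171794732331835, 'eye': array([ 389.13972617,   34.212675  , 1209.4411919 ]), 'rotation': array([[-9.10378479e-02, -9.74125860e-01,  2.06859662e-01],
       [-9.95847003e-01,  8.92451831e-02, -1.80012246e-02],
       [-9.25770065e-04, -2.07639367e-01, -9.78205007e-01]])}
{'fx': 355.36546499025405, 'fy': 355.36546499025405, 'cx': 250.1480298187497, 'cy': 192.88734250912398, 'k1': -0.045266406191410875, 'eye': array([ 964.18417346, -289.6151084 ,  780.04651984]), 'rotation': array([[ 0.67206175,  0.61626177, -0.41055382],
       [ 0.7404871 , -0.56188281,  0.36873644],
       [-0.00344496, -0.55182346, -0.83395383]])}
```

View pics/top0.png

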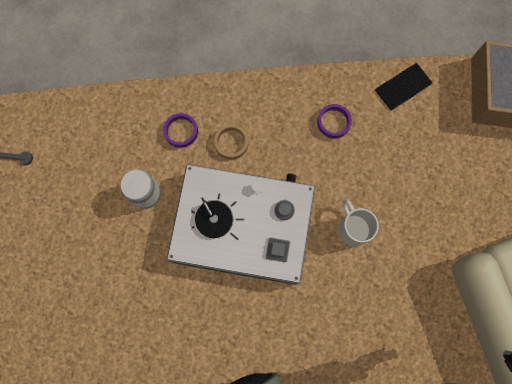

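View pics/scene0.png

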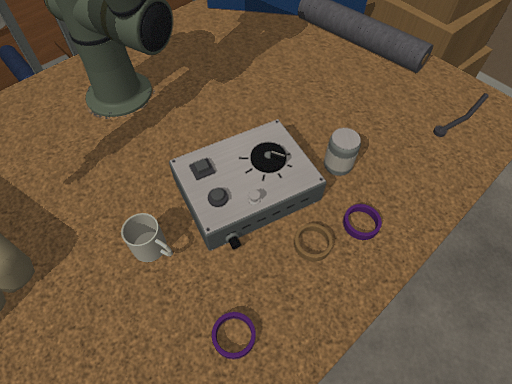

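The top view shows the desk with the dial at (213,219), its pointer towards (206,203), start at (285,210), stop at (278,250), bobbin at (249,190), mug at (358,227) and tin at (140,188). The scene view agrees. Next I measure the positions from a larger view of the desk.

```bash
cat >h.py <<'E'
import numpy as np,cv2
def ray(s,px,z,eye=None,R=None):
    K=np.array([[s['fx'],0,s['cx']],[0,s['fy'],s['cy']],[0,0,1]])
    p=cv2.undistortPoints(np.array(px,float).reshape(-1,1,2),K,np.array([s['k1'],0,0,0.]))[:,0]
    eye=s['eye'] if eye is None else eye; R=s['rotation'] if R is None else R
    d=np.c_[p,np.ones(len(p))]@R.T
    return eye+d*((z-eye[2])/d[:,2])[:,None]
def proj(s,P,eye=None,R=None):
    eye=s['eye'] if eye is None else eye; R=s['rotation'] if R is None else R
    K=np.array([[s['fx'],0,s['cx']],[0,s['fy'],s['cy']],[0,0,1]])
    return cv2.projectPoints(((np.atleast_2d(P)-eye)@R)[:,None].astype(float),np.zeros(3),np.zeros(3),K,np.array([s['k1'],0,0,0.]))[0][:,0]
E
python3 - <<'E'
from rig import ctrl
from h import *
s=ctrl.snapshot("top");f=s["frame"]
g=cv2.cvtColor(f,cv2.COLOR_BGR2GRAY)
sat=f.max(2).astype(int)-f.min(2)
m=((g>110)&(sat<25)).astype(np.uint8)*255
m[:, :165]=0;m[:,320:]=0;m[:160]=0;m[290:]=0
m=cv2.morphologyEx(m,cv2.MORPH_CLOSE,np.ones((5,5)))
c=max(cv2.findContours(m,0,2)[0],key=cv2.contourArea)
r=cv2.minAreaRect(c);b=cv2.boxPoints(r)
W=ray(s,b,85);print(b,W,[np.linalg.norm(W[i]-W[i-1]) for i in range(4)])
m2=((g<45)).astype(np.uint8)*255;m2[:,:165]=0;m2[:,320:]=0;m2[:160]=0;m2[290:]=0
for c in cv2.findContours(m2,0,2)[0]:
    if cv2.contourArea(c)>60:
        q=cv2.minEnclosingCircle(c);print(cv2.contourArea(c),q,ray(s,[q[0]],95))
cv2.imwrite("pics/crop.png",cv2.resize(f[160:290,160:320],None,fx=4.6,fy=4.6,interpolation=cv2.INTER_CUBIC))
E
```

```text
[[167.10457 259.14862]
 [183.86052 162.80183]
 [316.1211  185.80368]
 [299.3651  282.15045]] [[ 492.53987076  235.50828782   85.        ]
 [ 722.38304     181.94086362   85.        ]
 [ 635.82387212 -132.00095047   85.        ]
 [ 411.91033356  -67.03457361   85.        ]] [np.float64(313.1027072185035), np.float64(236.00286307345473), np.float64(325.6561870801781), np.float64(233.14781334899783)]
970.5 ((213.3913116455078, 219.0), 18.537389755249023) [[576.09316584 119.35475846  95.        ]]
```

View pics/crop.png

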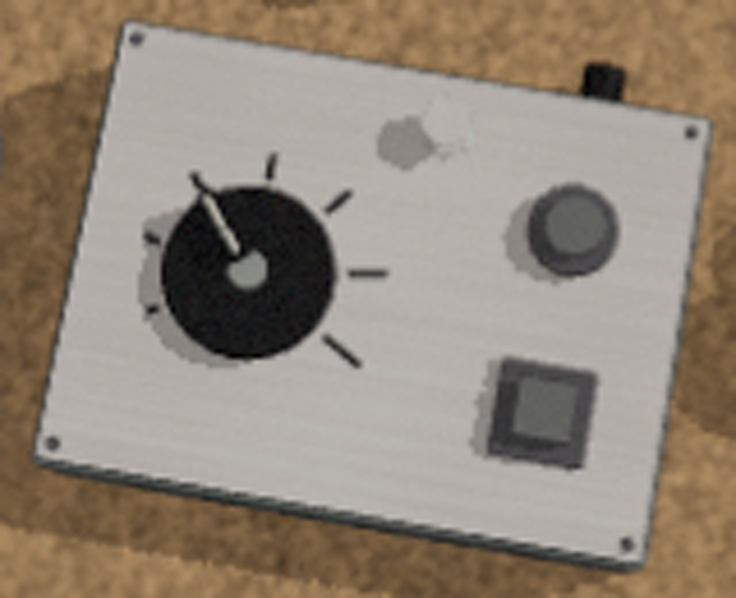

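The pointer is at the third mark, crop (195,185). The fifth mark is at crop (340,200), two clicks clockwise. Next I fit the desk pose from the corners, dial and buttons.

```bash
cat >>h.py <<'E'
def fit(A,B):
    a=A.mean(0);b=B.mean(0);X=A-a;Y=B-b
    th=np.arctan2((X[:,0]*Y[:,1]-X[:,1]*Y[:,0]).sum(),(X*Y).sum())
    R=np.array([[np.cos(th),-np.sin(th)],[np.sin(th),np.cos(th)]]);return th,b-R@a,R
E
python3 - <<'E'
from rig import ctrl
from h import *
s=ctrl.snapshot("top")
cr=lambda p:(np.array(p,float)+.5)/4.6-.5+np.array([160,160])
px=[(125,22),(709,120),(640,564),(37,458),(248,271),(574,224),(546,410)]
z=[85,85,85,85,100,100,100]   # button height guess 100
A=np.array([(120,160),(120,-160),(-120,-160),(-120,160),(-5,65),(45,-95),(-50,-95)],float)
B=np.array([ray(s,[cr(p)],h)[0,:2] for p,h in zip(px,z)])
th,t,R=fit(A[:5],B[:5]);print(th,t);print(A@R.T+t-B)
w=lambda p:R@np.array(p,float)+t
print("dial",w((-5,65)),"start",w((45,-95)),"stop",w((-50,-95)))
for nm,p,h in(("bob",(455,120),110),):
    print(nm,ray(s,[cr(p)],h))
for k in range(7):
    a=2.094-k*.698;print(k+1,((np.array(proj(s,np.r_[w(np.array([-5,65])+50*np.array([np.cos(a),np.sin(a)])),86])[0])-160+.5)*4.6-.5).round(), np.degrees(a+th))
p0,p1=[ray(s,[cr(p)],117.5)[0,:2] for p in((238,250),(196,178))];print("ptr ang",np.degrees(np.arctan2(*(p1-p0)[::-1])),p1)
E
```

```text
-0.26167129396911776 [564.58985565  54.38086724]
[[ 4.19502755  2.83929135]
 [ 2.50269486 -4.91435486]
 [-4.61166089 -3.55621713]
 [-2.30458722  5.75441187]
 [ 0.21852569 -0.12313123]
 [-1.94769541  0.01202138]
 [-0.50323144  0.8642955 ]]
dial [576.57525619 118.46167695] start [583.48195455 -49.02652418] stop [491.71585226 -24.45046936]
bob [[642.93320434   6.71066379 110.        ]]
1 [159. 308.] 104.98470153623686
2 [160. 242.] 64.9922474361054
3 [204. 193.] 24.99979333597394
4 [269. 181.] -14.992660764157518
5 [325. 213.] -54.985114864288974
6 [348. 275.] -94.97756896442043
7 [325. 337.] -134.9700230645519
ptr ang 25.56714884581036 [623.21826429 140.00266855]
```

Everything fits: the desk is turned -15°, the dial axis is at (576.6,118.5), and the pointer is at 25° and must reach -55°. I move over first, closing the gripper on the way.

Request:
send_rows(series=[[[0.93,-0.68,0],0,255],[[0.93,-0.68,0],0,255],[[0.93,-0.68,0],0,255],[[0.93,-0.68,0],0,255],[[0.93,-0.68,0],0,255],[[0.93,-0.68,0],0,255],[[0.93,-0.68,0],0,255],[[0.93,-0.68,0],0,255]], force=20)

```text
time_s: 1.2
ee_pos: [412.2, -170.6, 212.9]
tool_rot: [[0.903, 0.43, 0.0], [0.43, -0.903, -0.0], [0.0, 0.0, -1.0]]
force: [0.4, -0.0, -0.8]
finger_gap: 0.1
grip_force: 0.0
```

Request:
send_rows(series=[[[0.93,-0.68,0],0,255],[[0.93,-0.68,0],0,255],[[0.93,-0.68,0],0,255],[[0.93,-0.68,0],0,255],[[0.93,-0.68,0],0,255],[[0.93,-0.68,0],0,255],[[0.93,-0.68,0],0,255],[[0.93,-0.68,0],0,255]])

```text
time_s: 2.2
ee_pos: [587.1, 153.9, 212.6]
tool_rot: [[0.903, 0.43, -0.0], [0.43, -0.903, -0.0], [-0.0, 0.0, -1.0]]
force: [-0.1, -0.9, 0.0]
finger_gap: 0.1
grip_force: 0.0
```

Request:
send_rows(series=[[[0,0,0],-0.186,255],[[0,0,0],-0.186,255],[[0,0,0],-0.186,255],[[0,0,0],-0.186,255],[[0,0,0],-0.186,255],[[0,0,0],-0.186,255],[[0,0,0],-0.186,255],[[0,0,0],-0.186,255],[[0,0,0],-0.186,255],[[0,0,0],-0.186,255]])

```text
time_s: 3.45
ee_pos: [586.5, 152.4, 212.6]
tool_rot: [[-0.674, 0.738, -0.001], [0.738, 0.674, -0.0], [0.0, -0.001, -1.0]]
force: [0.4, -0.6, -0.2]
finger_gap: -0.0
grip_force: 0.0
```

```bash
python3 - <<'E'
from rig import ctrl
from h import *
o=ctrl.get_obs();s=ctrl.snapshot("wrist");cv2.imwrite("pics/w1.png",s["frame"])
T=s["T_tool_cam"];R=o["tool_rot"];print(o["ee_pos"],T.round(2))
eye=o["ee_pos"]+R@T[:3,3];Rc=R@T[:3,:3]
c=np.array([576.6,118.5])
P=[np.r_[c,100],np.r_[c+43.5*np.array([np.cos(np.radians(25)),np.sin(np.radians(25))]),117.5],[583.5,-49,100],np.r_[c+50*np.array([np.cos(np.radians(-55)),np.sin(np.radians(-55))]),86]]
print(proj(s,P,eye,Rc))
E
```

```text
[586.46932528 152.44696625 212.5560292 ] [[   0.     -0.95   -0.31   81.57]
 [   1.      0.      0.      0.39]
 [   0.     -0.31    0.95 -162.48]
 [   0.      0.      0.      1.  ]]
[[223.49784381 202.07740065]
 [264.95695255 220.90276193]
 [134.51531284 305.76061531]
 [220.42136802 239.64990505]]
```

View pics/w1.png

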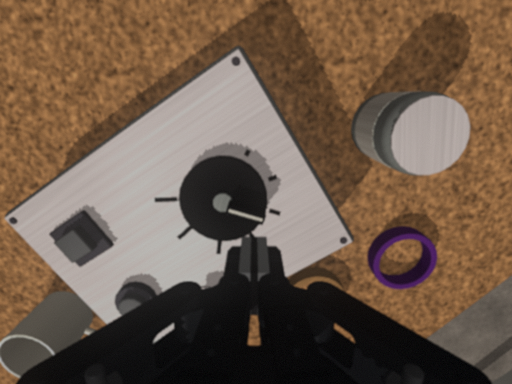

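The picture shows the dial centre at (223,202), the pointer tip at (263,220) and the fingertips near (255,240). All match the predictions to about a pixel, so I descend beside the pointer.

Request:
send_rows(series=[[[0,0,0.3],0,255],[[0,0,0.3],0,255],[[0,0,0.3],0,255],[[0,0,0.3],0,255],[[0,0,0.3],0,255],[[0,0,0.3],0,255],[[0,0,0.25],0,255],[[0,0,0.1],0,255],[[0,0,0],0,255]])

```text
time_s: 4.62
ee_pos: [586.6, 152.5, 126.7]
tool_rot: [[-0.67, 0.743, -0.0], [0.743, 0.67, -0.0], [0.0, -0.0, -1.0]]
force: [-0.2, 0.6, 0.3]
finger_gap: -0.0
grip_force: 0.0
```

Request:
send_rows(series=[[[-0.0375,0.0225,0],0.05,255],[[-0.0375,0.0225,0],0.05,255],[[-0.0375,0.0225,0],0.05,255],[[-0.0375,0.0225,0],0.05,255],[[-0.0375,0.0225,0],0.05,255],[[-0.0375,0.0225,0],0.05,255],[[-0.0375,0.0225,0],0.05,255],[[-0.0375,0.0225,0],0.05,255],[[-0.0375,0.0225,0],0.05,255],[[-0.0375,0.0225,0],0.05,255]])

```text
time_s: 5.88
ee_pos: [602.2, 143.9, 127.6]
tool_rot: [[-0.23, 0.973, 0.001], [0.973, 0.23, 0.0], [-0.0, 0.001, -1.0]]
force: [-0.4, 0.4, 0.0]
finger_gap: 0.3
grip_force: 0.0
```

```bash
cat >p.py <<'E'
from rig import ctrl
from h import *
import sys
o=ctrl.get_obs();R=o["tool_rot"];r=o["ee_pos"][:2]-[576.6,118.5]
th=np.degrees(np.arctan2(R[1,0],R[0,0]))-90
print("th",th,"tang,rad",r@R[:2,0],r@R[:2,1],"F",o["force"],"z",o["ee_pos"][2],o["time_s"])
for n,v in(("wrist",1),("top",0)):
    s=ctrl.snapshot(n);f=s["frame"]
    if v:
        T=s["T_tool_cam"];e=o["ee_pos"]+R@T[:3,3];Rc=R@T[:3,:3]
    else:e=s["eye"];Rc=s["rotation"]
    # rectified view of plane z=117.5 about dial, 3px/mm
    N=300;g=np.array([[576.6+(N/2-i)/3,118.5+(N/2-j)/3,117.5] for i in range(N) for j in range(N)])
    m=proj(s,g,e,Rc).reshape(N,N,2).astype(np.float32)
    im=cv2.remap(f,m[...,0],m[...,1],1);globals()[n]=im
cv2.imwrite(f"pics/{sys.argv[1]}.png",np.hstack([wrist,top]))
E
python3 p.py d1
```

```text
th 13.312394915405946 tang,rad 18.784578750126983 30.79441937112131 F [-0.44591087  0.39285291  0.01888347] z 127.57682108586091 5.875
```

View pics/d1.png

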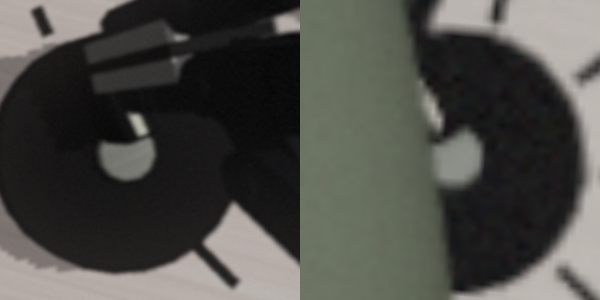

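The pointer base in both halves, at (137,125) and (430,85)-(450,130), still leans about 25°, so it has not moved. The fingers hide the rest, so I look at the raw wrist view, brightened, with the expected fingertip corners marked.

```bash
cat >v.py <<'E'
from rig import ctrl
from h import *
import sys
o=ctrl.get_obs();R=o["tool_rot"];s=ctrl.snapshot("wrist");T=s["T_tool_cam"]
f=np.clip(255*(s["frame"]/255.)**0.5,0,255).astype(np.uint8)
q=proj(s,[[11,11,19],[11,-11,19],[-11,-11,19],[-11,11,19],[0,0,19],[11,11,-10],[11,-11,-10]],T[:3,3],T[:3,:3])
f=cv2.resize(f[90:350,100:420],None,fx=2.3,fy=2.3,interpolation=cv2.INTER_CUBIC)
for p in q: cv2.circle(f,tuple(int(v) for v in (p-[100,90])*2.3),3,(0,0,255),1)
e=o["ee_pos"]+R@T[:3,3];c=np.array([576.6,118.5])
for a,col in((25,(0,255,0)),(-15,(255,255,0)),(-55,(255,0,255))):
    u=np.array([np.cos(np.radians(a)),np.sin(np.radians(a))])
    for r in(6,43.5):
        p=proj(s,np.r_[c+r*u,117.5],e,R@T[:3,:3])[0];cv2.circle(f,tuple(int(v) for v in (p-[100,90])*2.3),3,col,1)
cv2.imwrite(f"pics/{sys.argv[1]}.png",f)
E
python3 v.py v1
```

```text
(no output)
```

View pics/v1.png

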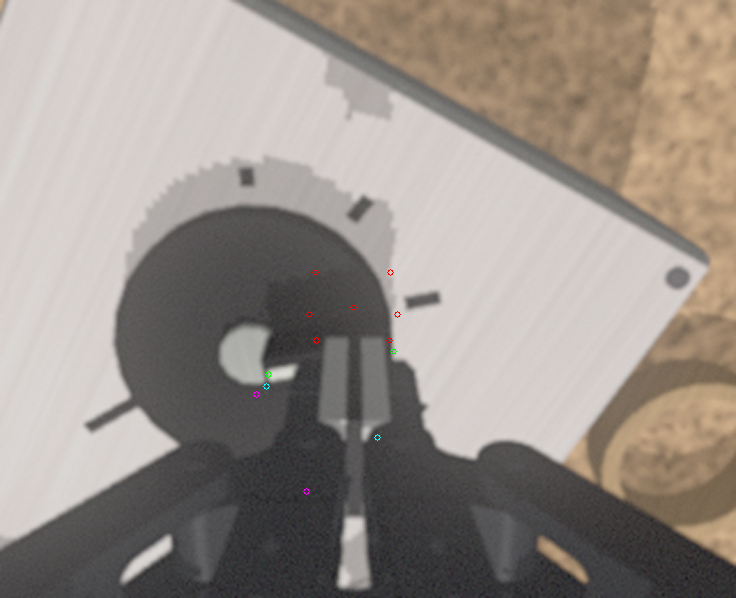

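The fingertip edge is at crop rows 338, below the marked tip at rows 272-315, so the tips may be higher than assumed. The scene camera gives a side view to check this.

```bash
python3 - <<'E'
from rig import ctrl
from h import *
o=ctrl.get_obs();R=o["tool_rot"];s=ctrl.snapshot("scene")
f=np.clip(255*(s["frame"]/255.)**0.6,0,255).astype(np.uint8)
x0,y0,k=215,80,6
f=cv2.resize(f[y0:y0+100,x0:x0+120],None,fx=k,fy=k,interpolation=cv2.INTER_CUBIC)
def dot(P,c):
    for p in proj(s,P): cv2.circle(f,tuple(int(v) for v in (p-[x0,y0]+.5)*k),4,c,1)
dot([o["ee_pos"]+R@np.array(t) for t in([0,0,19],[0,0,0],[0,0,-10],[0,0,-54])],(0,0,255))
c=np.array([576.6,118.5])
u=np.array([np.cos(np.radians(25)),np.sin(np.radians(25))])
dot([np.r_[c+r*u,117.5] for r in(6,43.5)],(0,255,0))
cv2.imwrite("pics/s1.png",f)
E
```

```text
(no output)
```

View pics/s1.png

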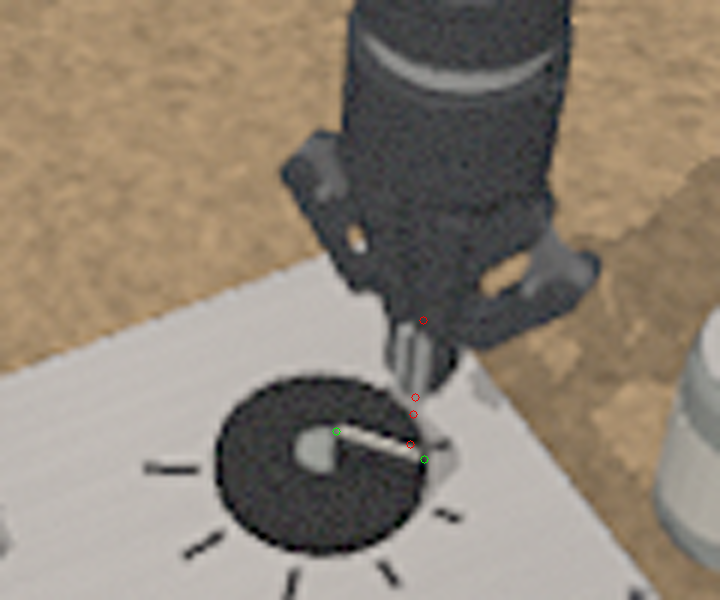

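The fingertips, at (415,395), sit about 10 mm behind the reported TCP instead of 19 mm ahead, and both cameras agree. They were passing above the pointer. I back up along the arc and go about 30 mm lower.

Request:
send_rows(series=[[[0.0375,-0.0225,0],-0.05,255],[[0.0375,-0.0225,0],-0.05,255],[[0.0375,-0.0225,0],-0.05,255],[[0.0375,-0.0225,0],-0.05,255],[[0.0375,-0.0225,0],-0.05,255],[[0.0375,-0.0225,0],-0.05,255],[[0.0375,-0.0225,0],-0.05,255],[[0.0375,-0.0225,0],-0.05,255],[[0.0375,-0.0225,0],-0.05,255],[[0.0375,-0.0225,0],-0.05,255]])

```text
time_s: 7.32
ee_pos: [587.1, 153.3, 127.1]
tool_rot: [[-0.672, 0.741, 0.0], [0.741, 0.672, 0.0], [-0.0, 0.0, -1.0]]
force: [-0.1, 0.3, -0.1]
finger_gap: 0.0
grip_force: 0.0
```

Request:
send_rows(series=[[[0,0,0.1],0,255],[[0,0,0.1],0,255],[[0,0,0.1],0,255],[[0,0,0.1],0,255],[[0,0,0],0,255]])

```text
time_s: 7.95
ee_pos: [586.8, 153.1, 110.3]
tool_rot: [[-0.67, 0.743, -0.001], [0.743, 0.67, -0.0], [0.001, -0.001, -1.0]]
force: [-1.1, 0.6, -0.1]
finger_gap: 0.3
grip_force: 0.0
```

Request:
send_rows(series=[[[0,0,0.08],0,255],[[0,0,0.08],0,255],[[0,0,0.08],0,255],[[0,0,0.06],0,255],[[0,0,0],0,255]])

```text
time_s: 8.57
ee_pos: [587.0, 153.2, 98.6]
tool_rot: [[-0.67, 0.743, -0.0], [0.743, 0.67, -0.0], [0.0, -0.0, -1.0]]
force: [-0.5, -0.3, -0.8]
finger_gap: 0.1
grip_force: 0.0
```

```bash
python3 - <<'E'
from rig import ctrl
from h import *
o=ctrl.get_obs();R=o["tool_rot"];s=ctrl.snapshot("scene");print(o["ee_pos"],o["force"])
f=np.clip(255*(s["frame"]/255.)**0.6,0,255).astype(np.uint8)
x0,y0,k=215,80,6
f=cv2.resize(f[y0:y0+100,x0:x0+120],None,fx=k,fy=k,interpolation=cv2.INTER_CUBIC)
def dot(P,c):
    for p in proj(s,P): cv2.circle(f,tuple(int(v) for v in (p-[x0,y0]+.5)*k),4,c,1)
dot([o["ee_pos"]+R@np.array(t) for t in([0,0,-10],[11,0,-10],[-11,0,-10])],(0,0,255))
cv2.imwrite("pics/s2.png",f)
E
```

```text
[586.97583536 153.18114734  98.62014135] [-0.52330233 -0.32986904 -0.80429022]
```

View pics/s2.png

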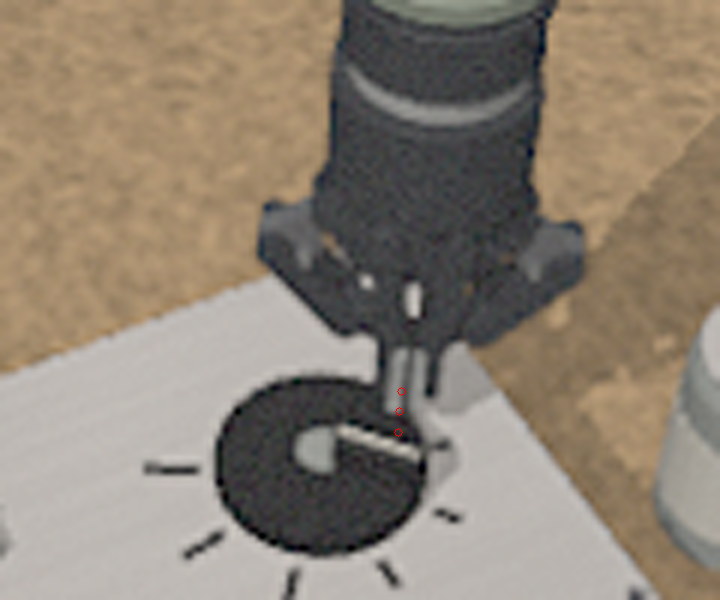

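The tip bottom is at (402,413), perhaps still a little high against the pointer top. I feel for the disc with small steps.

Request:
send_rows(series=[[[0,0,0.05],0,255],[[0,0,0.05],0,255],[[0,0,0.05],0,255],[[0,0,0],0,255]])

```text
time_s: 9.12
ee_pos: [587.0, 153.2, 92.6]
tool_rot: [[-0.67, 0.743, -0.0], [0.743, 0.67, -0.0], [0.0, -0.0, -1.0]]
force: [0.2, 0.2, -0.1]
finger_gap: 0.0
grip_force: 0.0
```

Request:
send_rows(series=[[[0,0,0.04],0,255],[[0,0,0],0,255],[[0,0,0],0,255]])

```text
time_s: 9.5
ee_pos: [587.1, 153.2, 91.3]
tool_rot: [[-0.67, 0.743, 0.0], [0.743, 0.67, 0.0], [0.0, 0.0, -1.0]]
force: [0.0, -0.6, -0.2]
finger_gap: -0.2
grip_force: 0.0
```

Request:
send_rows(series=[[[0,0,0.04],0,255],[[0,0,0],0,255],[[0,0,0],0,255]])

```text
time_s: 9.88
ee_pos: [587.1, 153.2, 89.7]
tool_rot: [[-0.67, 0.742, -0.0], [0.742, 0.67, -0.0], [0.0, -0.0, -1.0]]
force: [0.1, 0.6, -0.0]
finger_gap: -0.2
grip_force: 0.0
```

Request:
send_rows(series=[[[0,0,0.04],0,255],[[0,0,0],0,255],[[0,0,0],0,255]])

```text
time_s: 10.25
ee_pos: [587.1, 153.2, 88.0]
tool_rot: [[-0.67, 0.742, -0.0], [0.742, 0.67, -0.0], [0.0, -0.0, -1.0]]
force: [-0.1, -0.0, -0.2]
finger_gap: -0.1
grip_force: 0.0
```

Request:
send_rows(series=[[[0,0,0.04],0,255],[[0,0,0],0,255],[[0,0,0],0,255]])

```text
time_s: 10.62
ee_pos: [587.1, 153.2, 86.4]
tool_rot: [[-0.67, 0.743, -0.0], [0.743, 0.67, 0.0], [0.0, -0.0, -1.0]]
force: [-0.3, 0.2, 0.6]
finger_gap: -0.4
grip_force: 0.0
```

```bash
python3 v.py v2
```

```text
(no output)
```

View pics/v2.png

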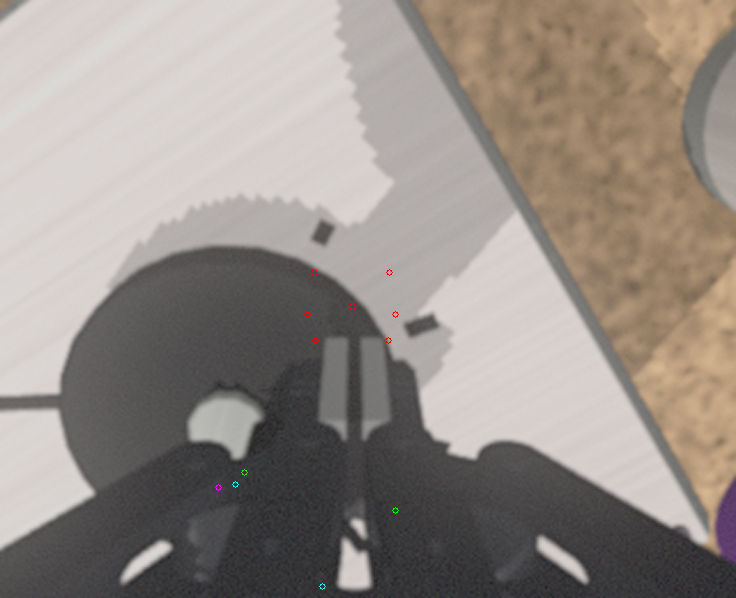

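The tip is over the disc and about to touch, since its shadow closes up at the tip. I raise 2.5 mm and start the arc.

Request:
send_rows(series=[[[0,0,-0.06],0,255],[[-0.0375,0.0225,0],0.05,255],[[-0.0375,0.0225,0],0.05,255],[[-0.0375,0.0225,0],0.05,255],[[-0.0375,0.0225,0],0.05,255],[[-0.0375,0.0225,0],0.05,255],[[-0.0375,0.0225,0],0.05,255]])

```text
time_s: 11.55
ee_pos: [596.9, 148.9, 89.1]
tool_rot: [[-0.419, 0.908, 0.0], [0.908, 0.419, 0.0], [-0.0, 0.0, -1.0]]
force: [-0.9, 0.2, -0.3]
finger_gap: -0.1
grip_force: 0.0
```

Request:
send_rows(series=[[[-0.0375,0.0225,0],0.05,255],[[-0.0375,0.0225,0],0.05,255]])

```text
time_s: 11.8
ee_pos: [599.2, 147.6, 89.0]
tool_rot: [[-0.327, 0.945, -0.001], [0.945, 0.327, 0.002], [0.002, -0.0, -1.0]]
force: [-2.2, 3.7, 1.0]
finger_gap: 0.0
grip_force: 1.8
```

Request:
send_rows(series=[[[-0.0375,0.0225,0],0.05,255],[[-0.0375,0.0225,0],0.05,255]])

```text
time_s: 12.05
ee_pos: [601.6, 145.9, 89.0]
tool_rot: [[-0.231, 0.973, -0.001], [0.973, 0.231, 0.003], [0.003, -0.0, -1.0]]
force: [-1.4, 2.7, -0.1]
finger_gap: 0.3
grip_force: 1.6
```

Contact was made at a few newtons. I continue.

Request:
send_rows(series=[[[-0.0375,0.0225,0],0.05,255],[[-0.0375,0.0225,0],0.05,255]])

```text
time_s: 12.3
ee_pos: [604.3, 142.9, 89.1]
tool_rot: [[-0.133, 0.991, -0.0], [0.991, 0.133, 0.002], [0.002, -0.0, -1.0]]
force: [-0.6, 2.2, -1.2]
finger_gap: 0.0
grip_force: 1.0
```

Request:
send_rows(series=[[[-0.0375,0.0225,0],0.05,255],[[-0.0375,0.0225,0],0.05,255]])

```text
time_s: 12.55
ee_pos: [606.7, 139.7, 89.1]
tool_rot: [[-0.033, 0.999, 0.0], [0.999, 0.033, 0.001], [0.001, 0.0, -1.0]]
force: [-0.8, 1.1, -0.0]
finger_gap: 0.5
grip_force: 0.5
```

Request:
send_rows(series=[[[-0.0375,0.0225,0],0.05,255],[[-0.0375,0.0225,0],0.05,255]])

```text
time_s: 12.8
ee_pos: [608.7, 136.3, 89.1]
tool_rot: [[0.067, 0.998, 0.0], [0.998, -0.067, 0.0], [0.0, 0.0, -1.0]]
force: [1.3, 0.6, -0.3]
finger_gap: 0.1
grip_force: 0.0
```

The force is gone, so the first click has passed and the pointer should be at the fourth mark. On to the next.

Request:
send_rows(series=[[[-0.04,0.0225,0],0.05,255],[[-0.04,0.0225,0],0.05,255],[[-0.04,0.0225,0],0.05,255],[[-0.04,0.0225,0],0.05,255]])

```text
time_s: 13.3
ee_pos: [611.3, 129.4, 89.1]
tool_rot: [[0.264, 0.964, 0.0], [0.964, -0.264, 0.0], [0.0, 0.0, -1.0]]
force: [-0.9, 0.1, -0.5]
finger_gap: 0.1
grip_force: 0.0
```

Request:
send_rows(series=[[[-0.0375,0.0225,0],0.05,255],[[-0.0375,0.0225,0],0.05,255]])

```text
time_s: 13.55
ee_pos: [612.1, 126.1, 89.1]
tool_rot: [[0.359, 0.933, 0.0], [0.933, -0.359, 0.0], [0.0, 0.0, -1.0]]
force: [0.7, 1.7, -0.5]
finger_gap: 0.4
grip_force: 0.7
```

Request:
send_rows(series=[[[-0.0375,0.0225,0],0.05,255],[[-0.0375,0.0225,0],0.05,255]])

```text
time_s: 13.8
ee_pos: [613.1, 124.1, 89.2]
tool_rot: [[0.45, 0.893, 0.001], [0.893, -0.45, 0.003], [0.003, -0.001, -1.0]]
force: [2.4, 2.2, -1.5]
finger_gap: 0.7
grip_force: 1.9
```

Request:
send_rows(series=[[[-0.0375,0.0225,0],0.05,255],[[-0.0375,0.0225,0],0.05,255]])

```text
time_s: 14.05
ee_pos: [613.3, 120.1, 89.2]
tool_rot: [[0.537, 0.844, 0.001], [0.844, -0.537, 0.002], [0.002, 0.0, -1.0]]
force: [1.1, 3.2, -0.8]
finger_gap: 0.2
grip_force: 1.2
```

Request:
send_rows(series=[[[-0.0375,0.0225,0],0.05,255],[[-0.0375,0.0225,0],0.05,255]])

```text
time_s: 14.3
ee_pos: [613.2, 116.0, 89.2]
tool_rot: [[0.619, 0.785, 0.001], [0.785, -0.619, 0.001], [0.002, 0.0, -1.0]]
force: [1.8, 1.0, -0.4]
finger_gap: -0.0
grip_force: 0.7
```

Request:
send_rows(series=[[[-0.0375,0.0225,0],0.05,255]])

```text
time_s: 14.42
ee_pos: [613.0, 114.1, 89.2]
tool_rot: [[0.657, 0.753, 0.001], [0.753, -0.657, 0.001], [0.001, 0.001, -1.0]]
force: [1.5, 0.7, 0.5]
finger_gap: 0.3
grip_force: 0.5
```

Request:
send_rows(series=[[[-0.0375,0.0225,0],0.05,255]])

```text
time_s: 14.55
ee_pos: [612.5, 112.2, 89.2]
tool_rot: [[0.694, 0.72, 0.001], [0.72, -0.694, 0.0], [0.001, 0.001, -1.0]]
force: [-0.6, 0.1, 0.2]
finger_gap: 0.0
grip_force: 0.2
```

Request:
send_rows(series=[[[-0.0375,0.0225,0],0.05,255],[[0,0,0],0,255]])

```text
time_s: 14.8
ee_pos: [611.7, 110.3, 89.1]
tool_rot: [[0.728, 0.685, 0.0], [0.685, -0.728, 0.0], [0.0, 0.0, -1.0]]
force: [0.3, -1.2, -0.7]
finger_gap: 0.1
grip_force: 0.0
```

Request:
send_rows(series=[[[0.15,0,0],0,255],[[0.15,0,0],0,255],[[0,0,-0.5],0,255],[[0,0,-1],0,255],[[0,0,-1],0,255],[[0,0,0],0,255]])

```text
time_s: 15.55
ee_pos: [623.2, 119.3, 192.9]
tool_rot: [[0.728, 0.686, 0.007], [0.686, -0.728, 0.001], [0.006, 0.005, -1.0]]
force: [-0.9, -0.6, 0.3]
finger_gap: -0.0
grip_force: 0.0
```

```bash
python3 - <<'E'
from rig import ctrl
from h import *
o=ctrl.get_obs();R=o["tool_rot"];print(o["ee_pos"],np.degrees(np.arctan2(R[1,0],R[0,0])))
s=ctrl.snapshot("scene")
x0,y0,k=160,80,4.5
f=s["frame"]
f=cv2.resize(f[y0:y0+130,x0:x0+175],None,fx=k,fy=k,interpolation=cv2.INTER_CUBIC)
c=np.array([576.6,118.5])
for a,col in((-15,(255,255,0)),(-55,(0,255,0)),(-95,(0,0,255))):
    u=np.array([np.cos(np.radians(a)),np.sin(np.radians(a))])
    for p in proj(s,np.r_[c+43.5*u,117.5]): cv2.circle(f,tuple(int(v) for v in (p-[x0,y0]+.5)*k),4,col,1)
p=proj(s,[[583.5,-49,100]])[0];cv2.circle(f,tuple(int(v) for v in (p-[x0,y0]+.5)*k),4,(0,0,255),1)
cv2.imwrite("pics/s3.png",f)
E
```

```text
[623.18178804 119.25221004 192.85830881] 43.28546896254128
```

View pics/s3.png

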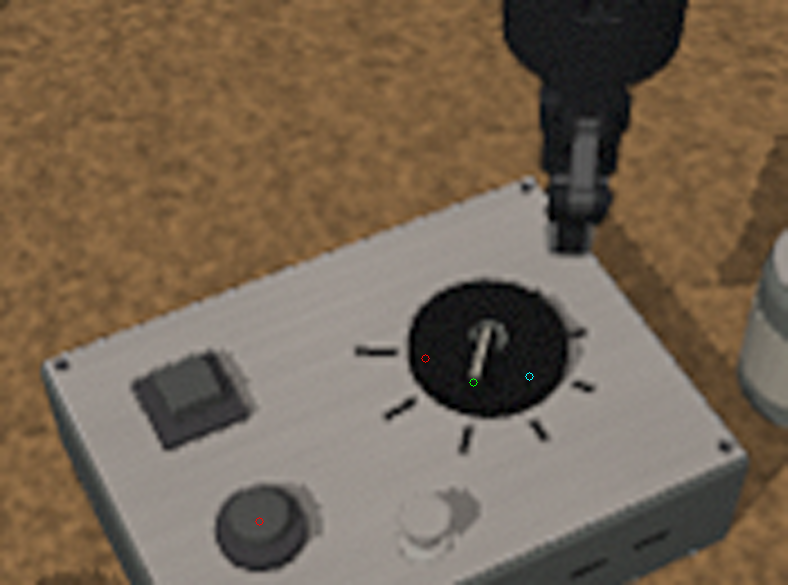

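The pointer now lies at the fifth mark, with its line ending at (474,380) on the green dot. Start is at (262,517), matching the prediction. I move above it.

Request:
send_rows(series=[[[-0.722,0.477,0],0,255],[[-0.722,0.477,0],0,255],[[-0.722,0.477,0],0,255],[[-0.722,0.477,0],0,255],[[-0.722,0.477,0],0,255],[[0,0,0],0,255],[[0,0,0],0,255]])

```text
time_s: 16.48
ee_pos: [580.1, -49.3, 187.9]
tool_rot: [[0.728, 0.685, -0.001], [0.685, -0.728, 0.001], [-0.001, -0.002, -1.0]]
force: [0.0, -1.1, 0.2]
finger_gap: 0.6
grip_force: 0.0
```

Request:
send_rows(series=[[[0,0,0.5],0,255],[[0,0,0.5],0,255],[[0,0,0.4],0,255],[[0,0,0.3],0,255],[[0,0,0.2],0,255],[[0,0,0],0,255]])

```text
time_s: 17.23
ee_pos: [580.3, -49.7, 112.4]
tool_rot: [[0.728, 0.685, -0.001], [0.685, -0.728, 0.0], [-0.0, -0.001, -1.0]]
force: [-0.1, 0.0, -0.3]
finger_gap: -0.0
grip_force: 0.0
```

Request:
send_rows(series=[[[0.055,0.05,0.06],0,255],[[0,0,0.06],0,255],[[0,0,0.06],0,255],[[0,0,0.06],0,255],[[0,0,0],0,255]])

```text
time_s: 17.85
ee_pos: [583.3, -49.7, 103.0]
tool_rot: [[0.728, 0.685, -0.0], [0.685, -0.728, 0.0], [-0.0, -0.0, -1.0]]
force: [-0.2, -0.2, -0.7]
finger_gap: -0.2
grip_force: 0.0
```

Request:
send_rows(series=[[[0,0,0.05],0,255],[[0,0,0],0,255]])

```text
time_s: 18.1
ee_pos: [583.4, -49.7, 101.2]
tool_rot: [[0.728, 0.685, -0.0], [0.685, -0.728, 0.0], [-0.0, -0.0, -1.0]]
force: [-1.1, -0.3, -0.4]
finger_gap: 0.3
grip_force: 0.0
```

Request:
send_rows(series=[[[0,0,0.05],0,255],[[0,0,0],0,255]])

```text
time_s: 18.35
ee_pos: [583.3, -49.7, 99.1]
tool_rot: [[0.728, 0.685, -0.0], [0.685, -0.728, 0.0], [-0.0, -0.0, -1.0]]
force: [0.2, 0.9, 0.0]
finger_gap: 0.0
grip_force: 0.0
```

Request:
send_rows(series=[[[0,0,0.05],0,255],[[0,0,0],0,255]])

```text
time_s: 18.6
ee_pos: [583.3, -49.7, 97.1]
tool_rot: [[0.728, 0.685, -0.0], [0.685, -0.728, 0.0], [-0.0, -0.0, -1.0]]
force: [1.9, -0.2, -0.0]
finger_gap: -0.3
grip_force: 0.0
```

Request:
send_rows(series=[[[0,0,0.05],0,255],[[0,0,0],0,255]])

```text
time_s: 18.85
ee_pos: [583.4, -49.7, 95.1]
tool_rot: [[0.728, 0.685, -0.0], [0.685, -0.728, 0.0], [-0.0, -0.0, -1.0]]
force: [-0.3, -0.5, -0.4]
finger_gap: 0.1
grip_force: 0.0
```

Request:
send_rows(series=[[[0,0,0.05],0,255],[[0,0,0],0,255]])

```text
time_s: 19.1
ee_pos: [583.3, -49.7, 93.1]
tool_rot: [[0.728, 0.685, -0.0], [0.685, -0.728, 0.0], [-0.0, -0.0, -1.0]]
force: [0.7, -0.9, -0.5]
finger_gap: -0.4
grip_force: 0.0
```

Request:
send_rows(series=[[[0,0,0.05],0,255],[[0,0,0],0,255]])

```text
time_s: 19.35
ee_pos: [583.4, -49.7, 91.1]
tool_rot: [[0.728, 0.685, -0.0], [0.685, -0.728, 0.0], [-0.0, -0.0, -1.0]]
force: [0.4, 1.2, 0.5]
finger_gap: -0.4
grip_force: 0.0
```

Request:
send_rows(series=[[[0,0,0.05],0,255],[[0,0,0],0,255]])

```text
time_s: 19.6
ee_pos: [583.4, -49.7, 89.1]
tool_rot: [[0.728, 0.685, -0.0], [0.685, -0.728, 0.0], [-0.0, -0.0, -1.0]]
force: [-0.3, -0.0, -0.1]
finger_gap: 0.0
grip_force: 0.0
```

Request:
send_rows(series=[[[0,0,0.05],0,255],[[0,0,0],0,255]])

```text
time_s: 19.85
ee_pos: [583.6, -49.7, 87.4]
tool_rot: [[0.728, 0.685, 0.0], [0.685, -0.728, -0.0], [0.0, 0.0, -1.0]]
force: [0.4, 0.4, 2.1]
finger_gap: -0.1
grip_force: 1.0
```

Request:
send_rows(series=[[[0,0,0.05],0,255],[[0,0,0],0,255]])

```text
time_s: 20.1
ee_pos: [583.6, -49.8, 85.4]
tool_rot: [[0.728, 0.685, 0.0], [0.685, -0.728, -0.0], [0.0, 0.0, -1.0]]
force: [0.4, 0.5, 3.1]
finger_gap: 0.0
grip_force: 1.6
```

Request:
send_rows(series=[[[0,0,0.05],0,255],[[0,0,0],0,255]])

```text
time_s: 20.35
ee_pos: [583.6, -49.8, 83.4]
tool_rot: [[0.728, 0.685, 0.0], [0.685, -0.728, -0.0], [0.0, 0.0, -1.0]]
force: [-0.0, 0.7, 4.0]
finger_gap: -0.0
grip_force: 2.2
```

Request:
send_rows(series=[[[0,0,0.05],0,255],[[0,0,0],0,255]])

```text
time_s: 20.6
ee_pos: [583.7, -49.8, 82.5]
tool_rot: [[0.728, 0.685, 0.001], [0.685, -0.728, -0.0], [0.0, 0.001, -1.0]]
force: [-3.7, 1.4, 12.5]
finger_gap: 0.0
grip_force: 6.3
```

The button bottomed out at 12 N, so it is pressed. I lift off.

Request:
send_rows(series=[[[0,0,0],0,255],[[0,0,-0.2],0,255],[[0,0,-0.4],0,255],[[0,0,-1],0,255],[[0,0,-1],0,255],[[0,0,0],0,255],[[0,0,0],0,255],[[0,0,0],0,255]])

```text
time_s: 21.6
ee_pos: [582.5, -49.5, 184.0]
tool_rot: [[0.728, 0.685, -0.002], [0.685, -0.728, 0.001], [-0.001, -0.002, -1.0]]
force: [0.5, 0.2, -0.2]
finger_gap: 0.2
grip_force: 0.0
```

```bash
python3 - <<'E'
from rig import ctrl
from h import *
s=ctrl.snapshot("scene");f=cv2.cvtColor(s["frame"],cv2.COLOR_BGR2GRAY)
c=np.array([576.6,118.5])
for a in(25,-15,-55,-95):
    u=np.array([np.cos(np.radians(a)),np.sin(np.radians(a))])
    q=proj(s,[np.r_[c+r*u,117.5] for r in range(14,42,3)])
    print(a,cv2.remap(f,q[:,0].astype(np.float32),q[:,1].astype(np.float32),1).ravel())
print(ctrl.get_obs()["ee_pos"],ctrl.get_obs()["force"])
print(ctrl.close_job())
E
```

```text
25 [18 18 23 23 23 20 22 24 17 18]
-15 [91 70 29 19 22 19 23 23 19 22]
-55 [ 97 106 103  99  94 100 103 100  84  45]
-95 [37 12 18 18 19 17 16 15 20 18]
[582.58387586 -49.5303422  184.00286951] [ 0.02267988 -0.37820228  0.12664222]
the job is handed in; nothing more can be done
None
```

I pushed the dial pointer to the fifth mark, confirmed in the camera images, then pressed the start button to its stop (about 12 N) and released it; the job is handed in with the arm clear, but it returned no verdict.

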